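# Square up four sanding blocks in the glue-up jig

## Task

Get the four cork sanding blocks ready for gluing: lay them flat on the bench side by side in the jig as one straight, closed row, long sides together and every block's end flush against the fence, with the row up against the end stop. Then slide the jaw up and leave it squeezing the row with about 6 N (3 to 10 N will do), never crushing the cork with more than 25 N, and do not shift the other things on the bench.

Things in the scene. Friction and masses are not known exactly. Their poses are not given: they have to be found in the camera images.
- block_1: cork sanding block, 58 wide x 105 long x 35 mm high, about 0.11 kg; origin at the centre of its underside, axes: x across the width, y along the length, z up. At the start it lies on the bench in the jig, askew and away from the fence.
- block_2: cork sanding block, 58 wide x 105 long x 35 mm high, about 0.11 kg; origin at the centre of its underside, axes: x across the width, y along the length, z up. At the start it lies on the bench in the jig, askew and away from the fence.
- block_3: cork sanding block, 58 wide x 105 long x 35 mm high, about 0.11 kg; origin at the centre of its underside, axes: x across the width, y along the length, z up. At the start it lies on the bench in the jig, askew and away from the fence.
- block_4: cork sanding block, 58 wide x 105 long x 35 mm high, about 0.11 kg; origin at the centre of its underside, axes: x across the width, y along the length, z up. At the start it lies across the top of block_2.
- jig: Glue-up jig fixed to the bench: straight aluminium fence 460 long, 22 thick, 28 mm high. Origin at bench level, mid-length, on the fence's front face (towards the robot). x: away from the robot, square to the fence; y: along it, to the left; z up. Blocks lie at the -x side; a flush block has its length along x and its centre at x = -52.5 mm.
- stop_zone (a point): Point on the jig at y = +190 mm, at bench level on the fence face (fixed, same axes). The end stop, a dark steel arm 24 mm thick reaching 100 mm out from the fence, 33 mm high (knob on the fence 54 mm), is locked with its row-side face anywhere within 20 mm either side of this point; where is not reported: see or feel it.
- jaw: Sliding jaw at the right end of the fence, moves along jig y; dry drag about 12 N, stays where left. Axes as the jig; origin at bench level, on the fence face, in the plane of the relaxed pad's front. Rubber pad (x -6 to -100, z 4 to 32 mm) faces +y, is sprung 2 N per mm, gives 6 mm at most. Pushing with 18 N squeezes with 6 N; above 10 N it does not stay.
- jaw_back (a point): Centre of the flat back of the jaw's steel arm (faces -y, away from the row), 96 mm long in x and 30 mm high (z 3 to 33): push here towards +y. It lies 36 mm behind the relaxed pad's front. A round black knob, 20 mm in diameter, stands on the arm 12 mm in front of this point, z 33 to 59 mm.
- tape_measure: tape measure, 32x82x66 mm; a bystander, origin at the centre of its underside
- iron_head: golf iron head lying flat, 79x88x11 mm; a bystander, origin at the centre of its underside
- shaft_pad: black rubber vice pad with a groove, 38x50x32 mm; a bystander, origin at the centre of its underside

How it is judged:
By the outcome, as a careful person would: the job done as asked, in the order asked, and still so for the second after the job is handed in, with the robot touching nothing.
It also fails if it takes over 72 s, if anything falls off the work surface, if the arm or the gripper's body presses on something with over 40 N, if the wrist force passes 120 N, or if a joint passes its speed limit or range.

## Robot

A 6-joint arm with a two-finger parallel gripper is mounted at the origin on a cart in front of the work surface, level with it; the furniture and walls round the work are solid. World frame = base frame: x ahead of the robot, y to its left, z up, the work surface at z = 0. Lengths are in m, angles in rad, forces in N, time in s.
With the tool pointing down it reaches from about 0.35 to 0.95 m from the base axis. Payload 17.4 kg.
Tool frame: the origin (TCP) lies at the very end of the fingers, on their centre line; the grasp point (between the pads) lies 19 mm behind it; z points along the fingers, y is the line along which they close (so a half turn about z gives the same grasp; the last joint's range is limited). The gripper opens to 93 mm and grips with 3 to 60 N. Pads are 15 mm wide; open, the fingers measure 128 mm over their backs; the gripper's body (75 mm by 188 mm) begins 65 mm behind the grasp point.
Start: joints at [1.071, 0.116, 1.442, -0, 1.584, -0.038], TCP at [0.301, 0.604, 0.219] pointing down, gripper open.
Joint ranges: [-2.83, 2.83], [-0.83, 2.19], [0.07, 2.5], [-1.14, 4.28], [0.01, 3], [-2.97, 2.97]. Speed limits (rad/s): [1.89, 1.89, 2.22, 3.14, 3.14, 3.14].

## Interface

Orientations are given as [roll, pitch, yaw] about the fixed x, y, z axes, in that order (R = Rz(yaw) Ry(pitch) Rx(roll)).
In Python, from plant import status, imaging, ticket gives the robot as it stands.
- The arm moves only by the shell command python3 -m creep 'ROWS' [FORCE]. ROWS is JSON, one flat list of numbers, 7 for each row, row after row: the opening, from -1 (shut) to 1 (fully open), then the shift along the tool's x, y, z normalised to -1 to 1, where 1 is 400 mm, then the turn, a rotation vector about the tool's x, y, z normalised to -1 to 1, where 1 is 180 degrees. A call has 1 to 5 rows; each row is the pose to reach, as a shift and turn from the pose commanded when the call began, along the tool's axes at that moment, turning the shorter way round; what a row does not reach only later rows make up. A row lasts 1/8 s, in which the tool goes at most 62.5 mm and 10.7 degrees, less where a joint would pass 70% of its speed; a pose out of reach is approached as far as the arm can. A call with a number of a shift or a turn outside -1 to 1 is refused whole. A call with a gripper value outside its range is refused whole. The fingers move at their own pace and stop on an object; FORCE is the grip in N (left out, the last holds). Time passes only in rows, so rows that repeat a pose let the fingers close. It gives the time, the measured TCP pose, the force, the opening and the grip force at its end, in the units of the state.
- status.sense(): the state, without advancing time (a new reading comes with each control period).
- imaging.grab_frame(name): name is "scene" or "side" or "wrist"; returns a dict with "img" (480x640x3 uint8, blue, green, red), "mtx" (3x3 intrinsics, pixels), "camera_from_world" (4x4, takes a point from world to camera coordinates). Camera axes: x right, y down, z forward; pixel columns grow to the right and rows downward; lengths in m; the calibration is good to about 2 mm. A picture is of the moment at which its call begins. There is no depth.
- ticket.hand_in(): hands the job in; it is judged then, once.
The state is a dict: "t": time; "joint_positions": joint angles; "joint_velocities": joint speeds; "joint_efforts": joint torques, N m; "position": TCP position; "ee_rot": TCP orientation; "contact_force": force on the tool from outside, world axes, zero at the start; "ft_torque": the same for the moment, N m; "grip_width": finger opening in m; "grasp_force": force on a finger pad.
Only numpy, scipy, OpenCV 4.12 (cv2) and the standard library are available. Lean on these libraries where they do the work, as an engineer would, in place of code of your own. Each camera call takes 0.05 s, during which the arm holds its last target. There are 200 camera calls.

## Working session

There is one attempt and no reset: what is moved stays moved. The work goes in short steps, Python scripts to look and compute and a shell command to move; the robot and the scene stay as the last step left them, time stands still between calls to the robot, and variables do not carry over. Pictures are saved under pics/ and viewed, at most 10 in all, crops included, and the job is handed in when it is done.

```bash
ls; mkdir -p pics; python3 - <<'E'
from plant import status, imaging
import cv2,numpy as np
s=status.sense(); print({k:np.round(v,3).tolist() for k,v in s.items()})
ims=[]
for n in ["scene","side","wrist"]:
    f=imaging.grab_frame(n); cv2.imwrite(f"pics/{n}0.png",f["img"]); np.savez(f"pics/{n}0.npz",**f)
    T=f["camera_from_world"]; print(n,np.round(f["mtx"],1).tolist(),np.round(-T[:3,:3].T@T[:3,3],3),np.round(T[:3,:3],2).tolist())
E
```

```text
pics
{'t': 0.0, 'joint_positions': [1.071, 0.116, 1.442, 0.0, 1.584, -0.038], 'joint_velocities': [0.0, -0.0, -0.0, 0.002, -0.001, 0.001], 'joint_efforts': [0.0, -72.128, -62.26, 0.078, 0.024, -0.0], 'position': [0.301, 0.604, 0.218], 'ee_rot': [-3.141, -0.0, 2.68], 'contact_force': [-0.098, 0.59, -0.144], 'ft_torque': [-0.016, -0.034, 0.012], 'grasp_force': 0.0, 'grip_width': 0.093}
scene [[518.1, 0.0, 317.0], [0.0, 518.1, 242.7], [0.0, 0.0, 1.0]] [ 0.159 -0.702  0.713] [[0.92, -0.4, 0.01], [-0.23, -0.54, -0.81], [0.33, 0.74, -0.59]]
side [[597.6, 0.0, 321.0], [0.0, 597.6, 234.9], [0.0, 0.0, 1.0]] [ 0.517 -0.994  0.699] [[1.0, -0.03, -0.01], [-0.02, -0.48, -0.88], [0.02, 0.88, -0.48]]
wrist [[336.0, 0.0, 319.4], [0.0, 336.0, 237.2], [0.0, 0.0, 1.0]] [0.237 0.635 0.383] [[0.45, 0.9, -0.0], [0.87, -0.43, 0.26], [0.23, -0.12, -0.97]]
```

View pics/scene0.png

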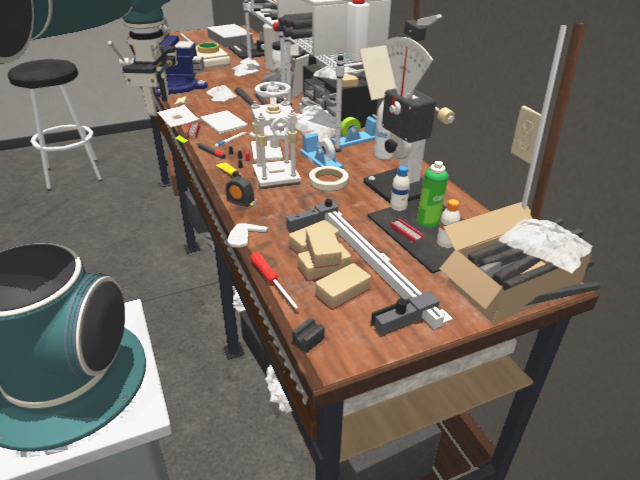

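View pics/side0.png

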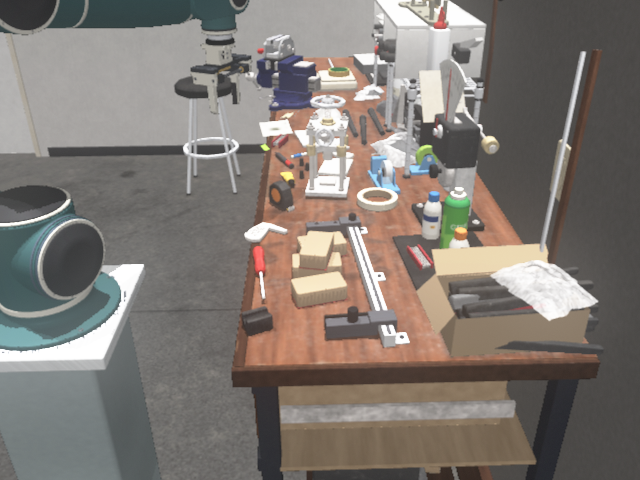

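The scene view shows the fence from (330,210) to (440,320), the jaw at (405,312) and the stop at (312,216). The blocks are near (343,285), (325,265) with block_4 on top at (323,243), and (310,237). The side view agrees.

```bash
cat > h.py <<'E'
import numpy as np,cv2
from plant import status,imaging
def load(n): return dict(np.load(f"pics/{n}.npz"))
def grab(n,name):
    f=imaging.grab_frame(n); cv2.imwrite(f"pics/{name}.png",f["img"]); np.savez(f"pics/{name}.npz",**f); return f
def ray(f,uv,z):
    T=f["camera_from_world"]; R=T[:3,:3]; c=-R.T@T[:3,3]
    uv=np.atleast_2d(np.asarray(uv,float)); p=np.c_[uv,np.ones(len(uv))]@np.linalg.inv(f["mtx"]).T@R
    return c+p*((z-c[2])/p[:,2])[:,None]
def pix(f,P):
    P=np.atleast_2d(P); T=f["camera_from_world"]; q=(P@T[:3,:3].T+T[:3,3])@f["mtx"].T; return q[:,:2]/q[:,2:]
def tool(target,yaw=None):
    "shift & turn, normalised, from measured pose, tool down"
    from scipy.spatial.transform import Rotation as Ro
    s=status.sense(); R=Ro.from_euler('xyz',s['ee_rot'])
    d=R.inv().apply(np.array(target)-s['position'])/0.4
    return np.round(d,3), None if yaw is None else np.round((R.inv()*Ro.from_euler('xyz',[np.pi,0,yaw])).as_rotvec()/np.pi,3)
E
python3 - <<'E'
from h import *
f=load("side0")
for n,uv,z in [("fence near",(388,332),.028),("fence far",(352,228),.028),("jaw knob",(353,320),.033),("b right",(318,283),.035),("b4",(317,243),.07),("b left",(325,240),.035),("stop",(330,226),.033),("tape",(281,208),0),("pad",(257,330),0)]:
    print(n,np.round(ray(f,uv,z)[0],3))
print(tool([.48,.05,.40],np.pi/2), tool([.48,.05,.4],0), tool([.48,.05,.4],np.pi))
E
```

```text
fence near [ 0.657 -0.14   0.028]
fence far [0.622 0.258 0.028]
jaw knob [ 0.596 -0.109  0.033]
b right [0.535 0.014 0.035]
b4 [0.536 0.115 0.07 ]
b left [0.555 0.19  0.035]
stop [0.57  0.261 0.033]
tape [0.447 0.431 0.   ]
pad [ 0.417 -0.089  0.   ]
(array([-1.019, -1.041, -0.454]), array([-0.   ,  0.   ,  0.353])) (array([-1.019, -1.041, -0.454]), array([-0.   ,  0.   ,  0.853])) (array([-1.019, -1.041, -0.454]), array([-0.   , -0.   , -0.147]))
```

```bash
python3 -m creep '[1,-0.12,-0.12,-0.06,0,0,-0.04, 1,-0.22,-0.22,-0.1,0,0,-0.09, 1,-0.32,-0.32,-0.14,0,0,-0.147, 1,-0.42,-0.42,-0.18,0,0,-0.147, 1,-0.52,-0.52,-0.22,0,0,-0.147]'; python3 -c "
from h import *
print(tool([.50,.06,.34],3.1416))"
```

```text
t: 0.78
position: [0.3944, 0.3235, 0.3072]
ee_rot: [3.142, 0.0, -3.141]
contact_force: [2.1, 0.6, 0.9]
grip_width: 0.0932
grasp_force: 0.0
(array([-0.264, -0.659, -0.082]), array([0., 0., 0.]))
```

```bash
python3 -m creep '[1,-0.26,-0.66,-0.08,0,0,0, 1,-0.26,-0.66,-0.08,0,0,0, 1,-0.26,-0.66,-0.08,0,0,0, 1,-0.26,-0.66,-0.08,0,0,0, 1,-0.26,-0.66,-0.08,0,0,0]'; python3 -c "
from h import *
print(status.sense()['position']);f=grab('wrist','w1');T=f['camera_from_world'];print(-T[:3,:3].T@T[:3,3])"
```

```text
t: 1.4
position: [0.4988, 0.0588, 0.3388]
ee_rot: [-3.141, 0.0, 3.14]
contact_force: [-0.6, 0.3, 0.3]
grip_width: 0.0933
grasp_force: 0.0
[0.49878856 0.05883397 0.33882807]
[0.42737882 0.0583006  0.50427026]
```

View pics/w1.png

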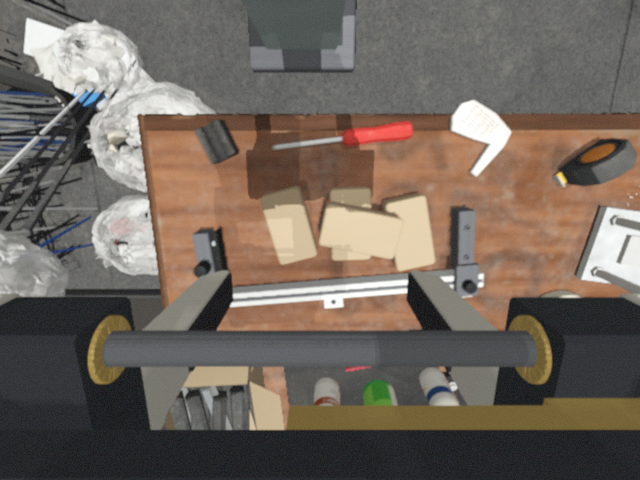

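The wrist view shows the right block at (288,225), the middle block at (350,225) under block_4 at (362,230), and the left block at (410,232). The fence front edge runs (232,292)-(455,277), the stop's row face is at x≈456 and the jaw is at (206,250).

```bash
python3 - <<'E'
from h import *
f=load("w1"); im=f["img"]; c=im[180:315,190:495]
g=cv2.resize(c,None,fx=2.6,fy=2.6,interpolation=cv2.INTER_CUBIC)
hsv=cv2.cvtColor(im,cv2.COLOR_BGR2HSV)
for p in [(288,225),(362,230),(415,232),(350,200),(150,200),(250,240)]: print(p,hsv[p[1],p[0]])
for x in range(190,495,20): cv2.putText(g,str(x),(int((x-190)*2.6),10),0,.35,(255,255,0))
for y in range(180,315,20): cv2.putText(g,str(y),(0,int((y-180)*2.6)+4),0,.35,(255,255,0))
cv2.imwrite("pics/w1c.png",g)
E
```

```text
(288, 225) [ 19  59 231]
(362, 230) [ 20  60 233]
(415, 232) [ 19  60 230]
(350, 200) [ 18  73 164]
(150, 200) [ 11 118 102]
(250, 240) [ 12 113 183]
```

View pics/w1c.png

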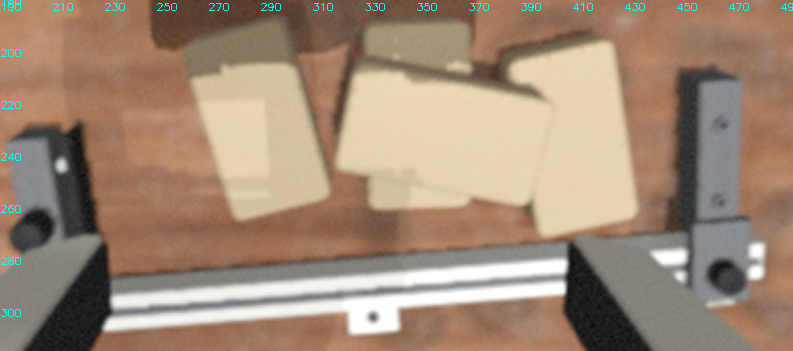

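```bash
python3 - <<'E'
from h import *
f=load("w1"); im=f["img"]; hsv=cv2.cvtColor(im,cv2.COLOR_BGR2HSV)
q=lambda L,z:ray(f,np.array(L)/2.6+[190,180],z)[:,:2]
a=q([(112,279),(560,245)],.028); print("fence",a.round(4)); d=a[1]-a[0]; phi=np.arctan2(-d[0],d[1]); print("phi",phi)
# fence edge by subpixel gradient: dark/wood transitions
s=q([(700,80),(693,215)],.033); print("stop face top",s.round(4))
j=q([(62,125),(80,235)],.033);print("jaw arm/pad",j.round(4), q([(80,122),(102,235)],.032))
R={}
R["right"]=(q([(184,50),(290,14),(330,195),(236,222)],.035))
R["left"]=(q([(503,57),(612,38),(638,216),(540,238)],.035))
R["b4"]=(q([(355,58),(555,98),(530,208),(334,170)],.07))
R["mid"]=(q([(364,20),(472,18),(472,205),(368,211)],.035))
for k,p in R.items():
    print(k,"c",p.mean(0).round(3),"edges",np.linalg.norm(np.roll(p,-1,0)-p,axis=1).round(3),"ang",[round(float(np.degrees(np.arctan2(*(v[::-1])))),1) for v in (np.roll(p,-1,0)-p)])
m=((hsv[...,0]>14)&(hsv[...,0]<26)&(hsv[...,1]<90)&(hsv[...,1]>35)&(hsv[...,2]>100)).astype(np.uint8); m[:180]=0;m[285:]=0
for c in cv2.findContours(m,0,1)[0]:
    if cv2.contourArea(c)>800:
        p=ray(f,c[:,0],.035)[:,:2].astype(np.float32); print(cv2.boundingRect(c),cv2.minAreaRect(p))
E
```

```text
fence [[ 0.6338 -0.074 ]
 [ 0.613   0.1879]]
phi 0.0794948894006505
stop face top [[0.5149 0.2569]
 [0.5929 0.2612]]
jaw arm/pad [[ 0.5396 -0.0941]
 [ 0.6044 -0.0891]] [[ 0.53813247 -0.08428219]
 [ 0.60483839 -0.07681208]]
right c [0.538 0.016] edges [0.061 0.104 0.056 0.101] ang [108.5, 11.7, -73.3, -165.8]
left c [0.548 0.19 ] edges [0.059 0.104 0.056 0.107] ang [99.9, 12.7, -76.5, -165.9]
b4 c [0.536 0.113] edges [0.103 0.059 0.105 0.059] ang [78.5, -9.1, -101.5, 169.7]
mid c [0.534 0.104] edges [0.058 0.105 0.059 0.108] ang [91.0, 2.2, -86.6, -178.4]
(319, 186, 117, 85) ((0.5414055585861206, 0.14691883325576782), (0.17482197284698486, 0.11514569818973541), 81.85286712646484)
(261, 186, 56, 79) ((0.5365158915519714, 0.01433834433555603), (0.10653211921453476, 0.06071125343441963), 14.61226749420166)
```

Measured sizes match (58×105). In jig-aligned coordinates (angle 4.55°) the fence is at u=.626, the stop face at v≈.214 and the pad at v≈-.127. Block_4 gets stacked temporarily on the right block, then each block goes to its slot.

```bash
cat >> h.py <<'E'
PHI=0.0795; 
def W(u,v,z): return [np.cos(PHI)*u-np.sin(PHI)*v, np.sin(PHI)*u+np.cos(PHI)*v, z]
def UV(x,y): return np.cos(PHI)*x+np.sin(PHI)*y, -np.sin(PHI)*x+np.cos(PHI)*y
E
python3 -m creep '[1,-0.093,0.135,0.1,0,0,0.059, 1,-0.093,0.135,0.2,0,0,0.118, 1,-0.093,0.135,0.3,0,0,0.177, 1,-0.093,0.135,0.4,0,0,0.236, 1,-0.093,0.135,0.5,0,0,0.295]'; python3 -c "
from h import *
print(tool([.536,.113,.1],1.386),tool([.536,.113,.042],1.386))"
```

```text
t: 2.08
position: [0.5352, 0.1155, 0.1372]
ee_rot: [-3.141, -0.0, 2.209]
contact_force: [0.7, -0.1, -0.7]
grip_width: 0.0929
grasp_force: 0.0
(array([-0.006, -0.002,  0.093]), array([-0.   , -0.   ,  0.262])) (array([-0.006, -0.002,  0.238]), array([-0.   , -0.   ,  0.262]))
```

```bash
python3 -m creep '[1,-0.006,-0.003,0.04,0,0,0.059, 1,-0.006,-0.003,0.05,0,0,0.118, 1,-0.006,-0.003,0.06,0,0,0.177, 1,-0.006,-0.003,0.08,0,0,0.236, 1,-0.006,-0.003,0.09,0,0,0.262]'; python3 -c "
from h import *
print(tool([.536,.113,.042],1.386))"
```

```text
t: 2.7
position: [0.5357, 0.1128, 0.102]
ee_rot: [-3.141, 0.0, 1.387]
contact_force: [0.2, 0.0, 0.4]
grip_width: 0.0931
grasp_force: 0.0
(array([0.001, 0.001, 0.15 ]), array([-0.,  0.,  0.]))
```

```bash
python3 -m creep '[1,0,0,0.1,0,0,0, 1,0,0,0.15,0,0,0, -1,0,0,0.15,0,0,0, -1,0,0,0.15,0,0,0, -1,0,0,0.15,0,0,0]' 12; python3 -m creep '[-1,0,0,0,0,0,0, -1,0,0,0,0,0,0]'
```

```text
t: 3.32
position: [0.5366, 0.1129, 0.0439]
ee_rot: [3.14, -0.001, 1.392]
contact_force: [-0.3, -0.7, 0.0]
grip_width: 0.0675
grasp_force: 0.0
t: 3.58
position: [0.5363, 0.1129, 0.0434]
ee_rot: [3.141, -0.0, 1.392]
contact_force: [-1.1, 0.2, 6.3]
grip_width: 0.0581
grasp_force: 12.0
```

```bash
python3 -m creep '[-1,0,0,-0.12,0,0,0, -1,0,0,-0.14,0,0,0.03, -1,0,0,-0.14,0,0,0.06, -1,0,0,-0.14,0,0,0.09, -1,0,0,-0.14,0,0,0.12]'; python3 -c "
from h import *
print(tool([.538,.015,.10],.253))"
```

```text
t: 4.2
position: [0.5359, 0.1128, 0.0986]
ee_rot: [-3.141, 0.0, 1.012]
contact_force: [0.6, 0.3, -1.5]
grip_width: 0.0576
grasp_force: 11.9
(array([-0.204,  0.134, -0.004]), array([-0.   ,  0.   ,  0.241]))
```

```bash
python3 -m creep '[-1,-0.05,0.03,-0.004,0,0,0.05, -1,-0.1,0.06,-0.004,0,0,0.1, -1,-0.15,0.1,-0.004,0,0,0.15, -1,-0.204,0.134,-0.004,0,0,0.2, -1,-0.204,0.134,-0.004,0,0,0.241]'; python3 -c "
from h import *
print(tool([.538,.015,.044],.253))"
```

```text
t: 4.82
position: [0.5383, 0.0138, 0.1001]
ee_rot: [3.141, 0.0, 0.251]
contact_force: [0.1, -0.2, -1.6]
grip_width: 0.0583
grasp_force: 11.9
(array([ 0.   , -0.003,  0.14 ]), array([ 0.   ,  0.   , -0.001]))
```

```bash
python3 -m creep '[-1,0,-0.003,0.1,0,0,0, -1,0,-0.003,0.13,0,0,0, -1,0,-0.003,0.138,0,0,0, -1,0,-0.003,0.138,0,0,0]';  python3 -m creep '[0.7,0,0,0,0,0,0, 0.7,0,0,0,0,0,0, 0.7,0,0,0,0,0,0, 0.7,0,0,-0.15,0,0,0, 1,0,0,-0.25,0,0,0]'; python3 -c "
from h import *
print(tool([.538,.189,.07],.227))"
```

```text
t: 5.32
position: [0.5385, 0.0164, 0.0459]
ee_rot: [3.141, -0.001, 0.258]
contact_force: [-0.7, -0.0, -0.9]
grip_width: 0.0579
grasp_force: 11.9
t: 5.95
position: [0.5384, 0.0163, 0.1475]
ee_rot: [3.141, -0.001, 0.258]
contact_force: [1.2, -0.4, 0.1]
grip_width: 0.0849
grasp_force: 0.0
(array([ 0.109, -0.418,  0.194]), array([ 0.  , -0.  ,  0.01]))
```

```bash
python3 -m creep '[0.5,0.05,-0.15,-0.1,0,0,0.01, 0.5,0.07,-0.3,-0.2,0,0,0.01, 0.5,0.1,-0.42,-0.25,0,0,0.01, 0.5,0.1,-0.42,-0.25,0,0,0.01, 0.5,0.1,-0.42,-0.25,0,0,0.01]'; python3 - <<'E'
from h import *
f=grab('wrist','w2'); im=f['img']; hsv=cv2.cvtColor(im,cv2.COLOR_BGR2HSV)
m=((hsv[...,0]>14)&(hsv[...,0]<26)&(hsv[...,1]<90)&(hsv[...,1]>35)&(hsv[...,2]>185)).astype(np.uint8)
m=cv2.morphologyEx(m,cv2.MORPH_OPEN,np.ones((5,5)))
for c in cv2.findContours(m,0,1)[0]:
    if cv2.contourArea(c)>1500:
        p=ray(f,c[:,0],.035)[:,:2].astype(np.float32); print(cv2.boundingRect(c),cv2.minAreaRect(p))
E
```

```text
t: 6.58
position: [0.5339, 0.1892, 0.2448]
ee_rot: [3.141, 0.0, 0.228]
contact_force: [-0.4, -0.1, 0.4]
grip_width: 0.0699
grasp_force: 0.0
(451, 201, 61, 93) ((0.5344616770744324, -0.0035996995866298676), (0.11249582469463348, 0.06065704673528671), 13.595290184020996)
(296, 153, 49, 54) ((0.5696197748184204, 0.19634294509887695), (0.05801864713430405, 0.05371537059545517), 13.047121047973633)
```

View pics/w2.png

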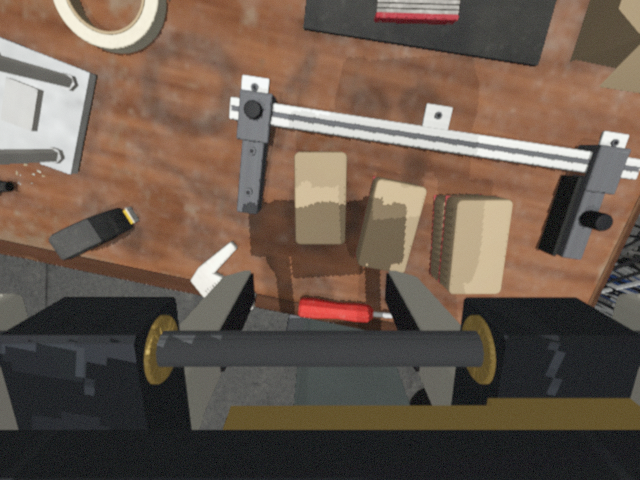

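The view shows the left block clear at (320,198), the mid block at (392,224), the stack at (475,245) and the stop's row face at x≈263.

```bash
python3 - <<'E'
from h import *
f=load('w2')
q=lambda L,z:ray(f,L,z)[:,:2]
for k,L,z in [("left",[(295,153),(346,153),(345,244),(295,244)],.035),("mid",[(374,179),(426,188),(408,270),(359,262)],.035),("stack",[(446,197),(511,197),(502,294),(440,292)],.07)]:
    p=q(L,z);e=np.roll(p,-1,0)-p; print(k,p.mean(0).round(4),"uv",np.round(UV(*p.mean(0)),4),np.linalg.norm(e,axis=1).round(3),np.degrees(np.arctan2(e[:,1],e[:,0])).round(1))
for z in (.033,): print("stop uv",[np.round(UV(*p),4) for p in q([(266,145),(261,210)],z)],"fence",[np.round(UV(*p),4) for p in q([(272,125),(585,174)],.028)], "pad",[np.round(UV(*p),4) for p in q([(577,180),(545,247)],.032)])
print(tool([.558,.1935,.10],.227),tool([.558,.1935,.008],.227))
E
```

```text
left [0.548  0.1908] uv [0.5614 0.1467] [0.055 0.103 0.058 0.103] [ -77.  -166.4  103.    12. ]
mid [0.5372 0.1044] uv [0.5438 0.0614] [0.059 0.098 0.059 0.098] [ -86.6 -174.8   93.3    5. ]
stack [0.5416 0.0219] uv [ 0.5417 -0.0211] [0.066 0.107 0.068 0.105] [ -77.  -163.8  101.1   15. ]
stop uv [array([0.6118, 0.2136]), array([0.54  , 0.2116])] fence [array([0.6334, 0.2102]), array([ 0.6333, -0.1428])] pad [array([ 0.6255, -0.1331]), array([ 0.5452, -0.1228])]
(array([0.062, 0.001, 0.361]), array([ 0.,  0., -0.])) (array([0.062, 0.001, 0.591]), array([ 0.,  0., -0.]))
```

```bash
python3 -m creep '[0.545,0.03,-0.003,0.15,0,0,0, 0.545,0.06,-0.003,0.3,0,0,0, 0.545,0.062,-0.003,0.36,0,0,0, 0.545,0.062,-0.003,0.46,0,0,0, 0.545,0.062,-0.003,0.5,0,0,0]'; python3 -m creep '[0.545,0,0,0.05,0,0,0, 0.545,0,0,0.09,0,0,0, -1,0,0,0.09,0,0,0, -1,0,0,0.09,0,0,0, -1,0,0,0.09,0,0,0]' 12;python3 -c "
from h import *
print(UV(*status.sense()['position'][:2]),tool(W(.5715,.160,.010),PHI),tool(W(.5835,.16,.01),PHI))"
```

```text
t: 7.25
position: [0.5567, 0.1939, 0.0421]
ee_rot: [3.141, 0.004, 0.225]
contact_force: [-0.4, -0.4, 0.9]
grip_width: 0.0718
grasp_force: 0.0
t: 7.88
position: [0.5583, 0.1959, 0.0098]
ee_rot: [-3.142, -0.001, 0.226]
contact_force: [0.6, 0.2, -1.3]
grip_width: 0.0577
grasp_force: 12.0
(np.float64(0.572045803203004), np.float64(0.15092762063977253)) (array([ 0.002, -0.023, -0.   ]), array([-0.   , -0.   ,  0.047])) (array([ 0.032, -0.018, -0.   ]), array([-0.   , -0.   ,  0.047]))
```

```bash
python3 -m creep '[-1,0,0,-0.005,0,0,0, -1,0.01,-0.02,-0.005,0,0,0.047, -1,0.02,-0.02,-0.005,0,0,0.047, -1,0.02,-0.02,-0.002,0,0,0.047, -1,0.02,-0.02,0,0,0,0.047]'; python3 -m creep '[-1,0.0025,0,0,0,0,0, -1,0.005,0,0,0,0,0, -1,0.0075,0,0,0,0,0, -1,0.01,0,0,0,0,0]'; python3 -c "
from h import *
print(UV(*status.sense()['position'][:2]))"
```

```text
t: 8.5
position: [0.5641, 0.2052, 0.0096]
ee_rot: [-3.142, -0.0, 0.081]
contact_force: [-4.7, -1.5, 12.9]
grip_width: 0.0576
grasp_force: 12.0
t: 9.0
position: [0.5679, 0.2055, 0.0097]
ee_rot: [-3.141, 0.0, 0.08]
contact_force: [-4.7, 0.5, 6.3]
grip_width: 0.058
grasp_force: 12.0
(np.float64(0.5823950536260657), np.float64(0.15977734074338254))
```

```bash
for i in 1 2 3; do python3 -m creep '[-1,0.0025,0,-0.001,0,0,0, -1,0.005,0,-0.001,0,0,0]' | sed -n '2p;4p'; done
```

```text
position: [0.5699, 0.2057, 0.0097]
contact_force: [-3.7, 0.3, 5.0]
position: [0.5719, 0.2059, 0.0097]
contact_force: [-0.7, -0.4, -0.9]
position: [0.5739, 0.2061, 0.0101]
contact_force: [-0.4, -0.3, -1.2]
```

```bash
for i in 1 2 3; do python3 -m creep '[-1,0.0025,0,0,0,0,0, -1,0.005,0,0,0,0,0]' | sed -n '2p;4p'; done
```

```text
position: [0.5759, 0.2062, 0.0102]
contact_force: [-0.3, -0.1, -0.9]
position: [0.5776, 0.2063, 0.0102]
contact_force: [-6.8, -0.1, 2.9]
position: [0.5783, 0.2064, 0.0099]
contact_force: [-15.4, -3.3, 6.3]
```

```bash
python3 -m creep '[0.4,0,0,0,0,0,0, 0.4,0,0,0,0,0,0, 0.4,0,0,0,0,0,0, 0.4,0,0,-0.12,0,0,0, 0.4,0,0,-0.2,0,0,0]'; python3 -c "
from h import *
print(UV(*status.sense()['position'][:2]),tool(W(.525,.0614,.06),.079),tool(W(.525,.0614,.01),.08))"
```

```text
t: 11.12
position: [0.5802, 0.2066, 0.0921]
ee_rot: [-3.141, -0.001, 0.079]
contact_force: [-0.1, 0.2, 0.2]
grip_width: 0.0649
grasp_force: 0.0
(np.float64(0.594788927781992), np.float64(0.15991855611891853)) (array([-0.174,  0.246,  0.08 ]), array([-0., -0., -0.])) (array([-0.174,  0.247,  0.205]), array([-0., -0., -0.]))
```

```bash
python3 -m creep '[0.45,-0.08,0.12,0,0,0,0, 0.45,-0.174,0.246,0,0,0,0, 0.45,-0.174,0.246,0,0,0,0, 0.45,-0.174,0.246,0.08,0,0,0, 0.45,-0.174,0.246,0.11,0,0,0]'; python3 -m creep '[0.45,0,0,0.05,0,0,0, 0.45,0,0,0.09,0,0,0, -1,0,0,0.093,0,0,0, -1,0,0,0.093,0,0,0, -1,0,0,0.093,0,0,0]' 12;python3 -c "
from h import *
print(UV(*status.sense()['position'][:2]))"
```

```text
t: 11.75
position: [0.5179, 0.1033, 0.0449]
ee_rot: [-3.142, 0.002, 0.079]
contact_force: [-1.0, 1.0, 0.3]
grip_width: 0.0675
grasp_force: 0.0
t: 12.38
position: [0.5185, 0.1031, 0.0097]
ee_rot: [-3.142, -0.001, 0.079]
contact_force: [0.4, 0.1, -0.5]
grip_width: 0.0584
grasp_force: 11.9
(np.float64(0.5250822321662237), np.float64(0.06155801674998235))
```

```bash
python3 -m creep '[-1,0,-0.02,-0.003,0,0,0, -1,0.03,-0.046,-0.003,0,0,0, -1,0.06,-0.046,-0.003,0,0,0, -1,0.075,-0.046,-0.003,0,0,0, -1,0.08,-0.046,-0.002,0,0,0]'|sed -n '2p;4p';for i in 1 2 3; do python3 -m creep '[-1,0.003,0,0,0,0,0, -1,0.006,0,0,0,0,0]' | sed -n '2p;4p'; done
```

```text
position: [0.549, 0.1237, 0.0096]
contact_force: [0.4, -0.8, -1.1]
position: [0.551, 0.1239, 0.0099]
contact_force: [-0.2, 0.3, -0.7]
position: [0.5535, 0.1242, 0.0099]
contact_force: [1.0, 1.5, -0.1]
position: [0.5557, 0.1244, 0.0098]
contact_force: [-7.4, -1.4, 0.2]
```

```bash
python3 -m creep '[0.4,0,0,0,0,0,0, 0.4,0,0,0,0,0,0, 0.4,0,0,0,0,0,0, 0.4,0,0,-0.12,0,0,0, 0,0,0,-0.22,0,0,-0.05]'; python3 -m creep '[-0.14,0,0,0,0,0,-0.059, -0.14,0,0,0,0,0,-0.118, -0.14,0,0,0,0,0,-0.177, -0.14,0,0,0,0,0,-0.236, -0.14,0,0,0,0,0,-0.295]'|sed -n 3p; python3 -c "
from h import *
print(tool(W(.58,.031,.10),1.65))"
```

```text
t: 14.38
position: [0.5558, 0.1244, 0.0993]
ee_rot: [-3.142, -0.0, 0.238]
contact_force: [0.3, -0.4, 1.0]
grip_width: 0.0589
grasp_force: 0.0
ee_rot: [3.141, -0.0, 1.169]
(array([-0.09 ,  0.092, -0.005]), array([ 0.   , -0.   , -0.153]))
```

```bash
python3 -m creep '[-0.14,-0.09,0.092,-0.005,0,0,-0.059, -0.14,-0.09,0.092,-0.005,0,0,-0.118, -0.14,-0.09,0.092,-0.005,0,0,-0.153, -0.14,-0.09,0.092,0.08,0,0,-0.153, -0.14,-0.09,0.092,0.12,0,0,-0.153]'; python3 -m creep '[-0.14,0,0,0.05,0,0,0, -0.14,0,0,0.1,0,0,0, -0.14,0,0,0.1,0,0,0]';python3 -c "
from h import *
print(UV(*status.sense()['position'][:2]))"
```

```text
t: 15.62
position: [0.5747, 0.0767, 0.0483]
ee_rot: [-3.14, 0.0, 1.643]
contact_force: [0.1, 0.3, -0.2]
grip_width: 0.04
grasp_force: 0.0
t: 16.0
position: [0.5744, 0.0767, 0.0081]
ee_rot: [-3.139, 0.0, 1.643]
contact_force: [-1.0, -0.2, -0.4]
grip_width: 0.0399
grasp_force: 0.0
(np.float64(0.578714145011829), np.float64(0.03082778959179218))
```

```bash
python3 -m creep '[-0.14,0.025,0,0,0,0,0, -0.14,0.05,0,0,0,0,0, -0.14,0.075,0,0,0,0,0, -0.14,0.1,0,0,0,0,0, -0.14,0.12,0,0,0,0,0]'|sed -n '2p;4p';for i in 1 2; do python3 -m creep '[-0.14,0.005,0,0,0,0,0, -0.14,0.01,0,0,0,0,0]' | sed -n '2p;4p'; done;python3 -c "
from h import *
print(UV(*status.sense()['position'][:2]))"
```

```text
position: [0.5719, 0.1254, 0.0101]
contact_force: [-0.1, -2.0, 1.5]
position: [0.5716, 0.1287, 0.0098]
contact_force: [0.1, -2.7, 2.5]
position: [0.5712, 0.1325, 0.0098]
contact_force: [-0.4, -3.2, 2.3]
(np.float64(0.5799549713382749), np.float64(0.0867495028225431))
```

```bash
for i in 1 2 3; do python3 -m creep '[-0.14,0.0025,0,0,0,0,0, -0.14,0.005,0,0,0,0,0]' | sed -n '2p;4p'; done;python3 -c "
from h import *
print(UV(*status.sense()['position'][:2]))"
```

```text
position: [0.5711, 0.1335, 0.0099]
contact_force: [-1.8, -16.9, 4.2]
position: [0.5709, 0.1337, 0.0099]
contact_force: [-4.7, -32.5, 8.3]
position: [0.5707, 0.1339, 0.0099]
contact_force: [-6.4, -48.2, 12.1]
(np.float64(0.5795841839915019), np.float64(0.08819753852156326))
```

```bash
python3 -m creep '[-0.14,-0.015,0,0,0,0,0, -0.14,-0.03,0,0,0,0,0, 0.6,-0.03,0,-0.12,0,0,0.05, 0.6,-0.03,0,-0.24,0,0,0.1, 0.6,-0.03,0,-0.26,0,0,0.15]'|sed -n '2,3p'; python3 -m creep '[0.6,0,0,0,0,0,0.059, 0.6,0,0,0,0,0,0.118, 0.6,0,0,0,0,0,0.177, 0.6,0,0,0,0,0,0.236, 0.6,0,0,0,0,0,0.295]'|sed -n 3p; python3 -c "
from h import *
print(tool([.538,.0164,.08],.256))"
```

```text
position: [0.573, 0.1271, 0.1177]
ee_rot: [3.138, -0.003, 1.167]
ee_rot: [-3.141, -0.0, 0.239]
(array([-0.147,  0.249,  0.084]), array([-0.   , -0.   , -0.005]))
```

```bash
python3 -m creep '[0.6,-0.075,0.125,0,0,0,-0.005, 0.6,-0.147,0.249,0,0,0,-0.005, 0.6,-0.147,0.249,0,0,0,-0.005, 0.6,-0.147,0.249,0.1,0,0,-0.005, 0.6,-0.147,0.249,0.17,0,0,-0.005]'|sed -n '2p;4p'; python3 -m creep '[0.6,0,0,0.05,0,0,0, 0.6,0,0,0.09,0,0,0, -1,0,0,0.09,0,0,0, -1,0,0,0.09,0,0,0, -1,0,0,0.09,0,0,0]' 12;python3 -c "
from h import *
print(UV(*status.sense()['position'][:2]), tool(W(.578,.047,.01),PHI))"
```

```text
position: [0.5387, 0.0165, 0.0445]
contact_force: [0.6, -1.2, -1.3]
t: 20.38
position: [0.5393, 0.0158, 0.0108]
ee_rot: [3.141, -0.001, 0.261]
contact_force: [0.2, -0.1, 2.2]
grip_width: 0.0583
grasp_force: 11.9
(np.float64(0.5388878390608581), np.float64(-0.027108490425592085)) (array([ 0.13 , -0.165,  0.002]), array([ 0.   , -0.   ,  0.058]))
```

```bash
python3 -m creep '[-1,0,-0.03,-0.002,0,0,0.03, -1,0.03,-0.06,-0.002,0,0,0.058, -1,0.06,-0.1,-0.002,0,0,0.058, -1,0.09,-0.14,-0.002,0,0,0.058, -1,0.108,-0.16,-0.002,0,0,0.058]'; for i in 1 2 ; do python3 -m creep '[-1,0.003,0,0,0,0,0, -1,0.006,0,0,0,0,0]' | sed -n '2p;4p'; done;python3 -c "
from h import *
print(UV(*status.sense()['position'][:2]))"
```

```text
t: 21.0
position: [0.5645, 0.09, 0.0107]
ee_rot: [3.142, -0.0, 0.081]
contact_force: [-1.6, -2.5, 3.6]
grip_width: 0.0583
grasp_force: 11.9
position: [0.5664, 0.0889, 0.0108]
contact_force: [-2.0, 1.2, 3.5]
position: [0.5688, 0.0887, 0.0108]
contact_force: [-3.6, -1.1, 3.9]
(np.float64(0.574070129593494), np.float64(0.04321161364415809))
```

```bash
for i in 1 2 3; do r=$(python3 -m creep '[-1,0.003,0,0,0,0,0, -1,0.006,0,0,0,0,0]'); echo "$r"| sed -n '2p;4p'; done
```

```text
position: [0.5713, 0.0891, 0.0107]
contact_force: [-3.6, -1.1, 4.6]
position: [0.5737, 0.0894, 0.0107]
contact_force: [-3.9, 0.7, 4.7]
position: [0.5761, 0.0896, 0.0107]
contact_force: [-3.9, -0.4, 6.3]
```

```bash
for i in 1 2; do python3 -m creep '[-1,0.003,0,0,0,0,0, -1,0.006,0,0,0,0,0]'| sed -n '2p;4p'; done
```

```text
position: [0.5785, 0.0898, 0.0107]
contact_force: [-4.0, 0.2, 5.6]
position: [0.5809, 0.0901, 0.0107]
contact_force: [-3.6, 0.3, 6.0]
```

```bash
for i in 1 ; do python3 -m creep '[-1,0.003,0,0,0,0,0, -1,0.006,0,0,0,0,0]'| sed -n '2p;4p'; done; python3 - <<'E'
from h import *
for n in ("scene","side"): grab(n,n+"3")
a=cv2.imread("pics/scene3.png")[190:340,270:460]; b=cv2.imread("pics/side3.png")[200:350,270:430]
z=lambda i:cv2.resize(i,(400,int(400*i.shape[0]/i.shape[1])),interpolation=2)[:316]
a,b=z(a),z(b); h=min(len(a),len(b)); cv2.imwrite("pics/c3.png",np.hstack([a[:h],b[:h]]))
E
```

```text
position: [0.5832, 0.0903, 0.0107]
contact_force: [-3.6, 0.8, 4.8]
```

View pics/c3.png

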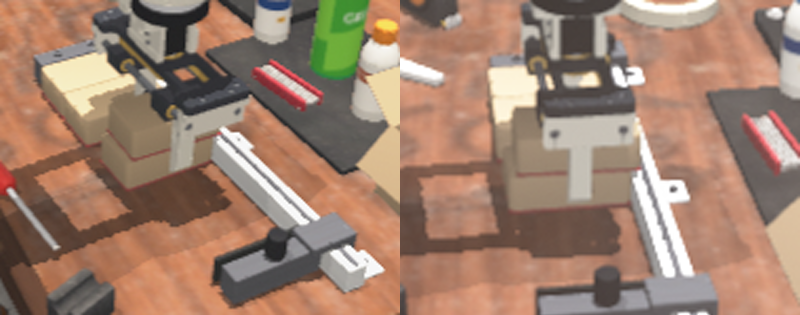

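The stack is squarely gripped beside the row, with its far end (635,200 in the right panel) about at the fence. I keep feeling for contact.

```bash
for i in 1 2 ; do python3 -m creep '[-1,0.0025,0,0,0,0,0, -1,0.005,0,0,0,0,0]'| sed -n '2p;4p'; done
```

```text
position: [0.5852, 0.0904, 0.0107]
contact_force: [-3.6, 0.9, 6.2]
position: [0.5872, 0.0906, 0.0107]
contact_force: [-4.1, 0.8, 6.2]
```

```bash
python3 - <<'E'
from h import *
f=load("side3")
for n,p,z in [("near",(314,284),0),("far",(359,282),0),("fence foot",(365,281),0),("top near",(270+112/2.5,200+142/2.5),.07),("fence top edge",(270+237/2.5,200+180/2.5),.028),("fence top edge",(270+258/2.5,200+270/2.5),.028)]:
    print(n,np.round(UV(*ray(f,p,z)[0,:2]),4))
g=grab("side","side4")["img"][230:300,290:400]; cv2.imwrite("pics/c4.png",cv2.resize(g,None,fx=7,fy=7,interpolation=2))
E
```

```text
near [0.5307 0.0214]
far [0.6263 0.0176]
fence foot [0.6396 0.0198]
top near [0.5328 0.016 ]
fence top edge [0.637  0.0116]
fence top edge [ 0.6309 -0.1167]
```

View pics/c4.png

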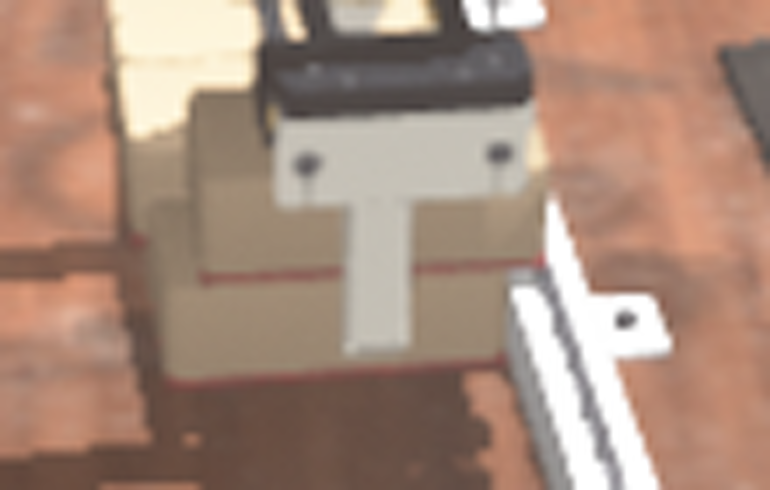

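Block_4 has slid ahead over the fence, at right edge (545,265). The bottom block's end meets the fence foot at (505,360), so the bottom block is in place and I regrip block_4 alone.

```bash
python3 -m creep '[0.4,0,0,0,0,0,0, 0.4,0,0,0,0,0,0, 0.4,0,0,-0.05,0,0,0, 0.4,0,0,-0.088,0,0,0, 0.4,0,0,-0.088,0,0,0]'|sed -n '2p;4,6p';  python3 -m creep '[-1,0,0,0,0,0,0, -1,0,0,0,0,0,0, -1,0,0,0,0,0,0, -1,0,0,-0.03,0,0,0, -1,0,0,-0.1,0,0,0]' 12; python3 -c "
from h import *
print(UV(*status.sense()['position'][:2]), tool(W(.570,-.038,.06),PHI))"
```

```text
position: [0.5882, 0.0907, 0.0481]
contact_force: [-0.5, 0.2, 0.1]
grip_width: 0.0652
grasp_force: 0.0
t: 24.9
position: [0.5864, 0.0905, 0.0853]
ee_rot: [3.141, 0.003, 0.079]
contact_force: [-0.6, -0.2, -0.9]
grip_width: 0.0581
grasp_force: 11.9
(np.float64(0.5917465106965321), np.float64(0.04359433440423715)) (array([-0.054,  0.204,  0.064]), array([ 0.   ,  0.001, -0.   ]))
```

```bash
python3 -m creep '[-1,-0.027,0.1,0,0,0,0, -1,-0.054,0.204,0,0,0,0, -1,-0.054,0.204,0,0,0,0, -1,-0.054,0.204,0.09,0,0,0, -1,-0.054,0.204,0.15,0,0,0]'|sed -n '2p;4,6p'; python3 -m creep '[-1,0,0,0.02,0,0,0, -1,0,0,0.029,0,0,0, -1,0,0,0.029,0,0,0]'; python3 -c "
from h import *
print(UV(*status.sense()['position'][:2]))"
```

```text
position: [0.5718, 0.008, 0.0248]
contact_force: [0.7, -1.2, -1.2]
grip_width: 0.058
grasp_force: 11.9
t: 25.9
position: [0.5725, 0.0077, 0.015]
ee_rot: [3.142, -0.001, 0.079]
contact_force: [-0.5, -0.5, -0.3]
grip_width: 0.0585
grasp_force: 11.9
(np.float64(0.5713156426785503), np.float64(-0.037826653316141205))
```

```bash
python3 -m creep '[-1,0.007,0,0.002,0,0,0, -1,0.014,0,0.002,0,0,0]'| sed -n '2p;4p'; for i in 1 2 ; do python3 -m creep '[-1,0.004,0,0,0,0,0, -1,0.006,0,0,0,0,0]'| sed -n '2p;4p'; done
```

```text
position: [0.5781, 0.0079, 0.014]
contact_force: [0.8, 0.6, -0.7]
position: [0.5802, 0.0081, 0.0135]
contact_force: [0.4, 0.5, -1.1]
position: [0.5818, 0.008, 0.0132]
contact_force: [-7.4, -4.2, 1.7]
```

```bash
python3 -m creep '[0.4,0,0,0,0,0,0, 0.4,0,0,0,0,0,0, 0.4,0,0,0,0,0,0, 0.4,0,0,-0.12,0,0,0, 0,0,0,-0.2,0,0,-0.05]'|sed -n '2p;4p'; python3 -m creep '[-0.14,0,0,0,0,0,-0.059, -0.14,0,0,0,0,0,-0.118, -0.14,0,0,0,0,0,-0.177, -0.14,0,0,0,0,0,-0.236, -0.14,0,0,0,0,0,-0.295]'|sed -n 3p; python3 -c "
from h import *
print(tool(W(.58,-.087,.08),PHI+np.pi/2))"
```

```text
position: [0.5827, 0.0083, 0.0953]
contact_force: [-0.2, -0.6, -0.3]
ee_rot: [3.141, -0.0, 1.169]
(array([-0.11 ,  0.054,  0.034]), array([ 0.   , -0.   , -0.153]))
```

```bash
python3 -m creep '[-0.14,-0.05,0.027,0,0,0,-0.059, -0.14,-0.11,0.054,0,0,0,-0.118, -0.14,-0.11,0.054,0.03,0,0,-0.153, -0.14,-0.11,0.054,0.08,0,0,-0.153, -0.14,-0.11,0.054,0.12,0,0,-0.153]'|sed -n '2,4p'; python3 -m creep '[-0.14,0,0,0.05,0,0,0, -0.14,0,0,0.085,0,0,0, -0.14,0,0,0.085,0,0,0]'|sed -n '2,4p';python3 -c "
from h import *
print(UV(*status.sense()['position'][:2]))"
```

```text
position: [0.5844, -0.0404, 0.0438]
ee_rot: [-3.141, -0.0, 1.641]
contact_force: [-1.0, 0.7, 0.4]
position: [0.5841, -0.0405, 0.01]
ee_rot: [-3.14, -0.0, 1.643]
contact_force: [0.1, -0.8, -0.4]
(np.float64(0.5790764291459461), np.float64(-0.0867593899177353))
```

```bash
python3 -m creep '[-0.14,0.026,0,0,0,0,-0.002, -0.14,0.052,0,0,0,0,-0.002, -0.14,0.078,0,0,0,0,-0.002, -0.14,0.104,0,0,0,0,-0.002, -0.14,0.122,0,0,0,0,-0.002]'|sed -n '2p;4p';for i in 1; do python3 -m creep '[-0.14,0.005,0,0,0,0,0, -0.14,0.01,0,0,0,0,0]' | sed -n '2p;4p'; done;python3 -c "
from h import *
print(UV(*status.sense()['position'][:2]))"
```

```text
position: [0.5813, 0.0088, 0.0117]
contact_force: [0.2, -1.0, 1.3]
position: [0.581, 0.012, 0.0115]
contact_force: [-0.6, -1.6, 1.2]
(np.float64(0.5800816368083255), np.float64(-0.03419215101273138))
```

```bash
python3 -m creep '[-0.14,0.005,0,0,0,0,0, -0.14,0.008,0,0,0,0,0]' | sed -n '2p;4p'
```

```text
position: [0.5807, 0.0151, 0.0114]
contact_force: [-0.3, -3.4, 1.7]
```

```bash
python3 -m creep '[-0.14,0.0025,0,0,0,0,0, -0.14,0.004,0,0,0,0,0]' | sed -n '2p;4p'
```

```text
position: [0.5805, 0.0168, 0.0114]
contact_force: [0.3, -3.2, 2.0]
```

```bash
python3 -m creep '[-0.14,0.0015,0,0,0,0,0]' | sed -n '2p;4p'
```

```text
position: [0.5805, 0.0174, 0.0114]
contact_force: [-1.3, -5.2, 2.0]
```

```bash
python3 -m creep '[-0.14,0.0015,0,0,0,0,0, -0.14,0.0015,0,0,0,0,0]' | sed -n '2p;4p'
```

```text
position: [0.5804, 0.0175, 0.0114]
contact_force: [-1.6, -6.4, 2.5]
```

```bash
python3 - <<'E'
from h import *
for n in ("scene","side"): grab(n,n+"5")
a=cv2.imread("pics/scene5.png")[190:340,270:460]; b=cv2.imread("pics/side5.png")[210:330,280:400]
a=cv2.resize(a,(400,316),interpolation=2); b=cv2.resize(b,(400,400),interpolation=2)[:316]
cv2.imwrite("pics/c5.png",np.hstack([a,b]))
E
```

```text
(no output)
```

View pics/c5.png

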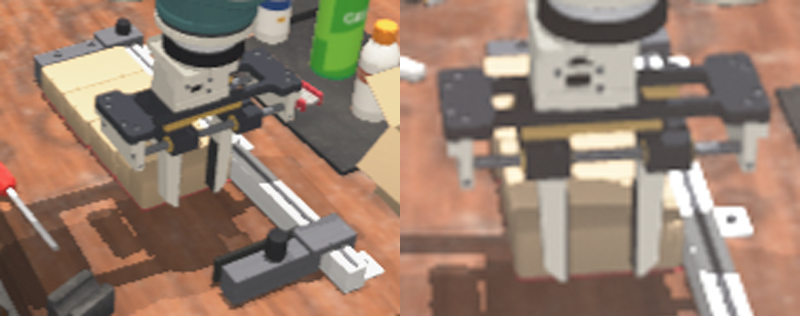

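The row is closed against the stop. The right-hand panel shows block_4's near end at (515,270) and its far end at the fence (680,265). Next I tap the near ends flush, two blocks per push.

```bash
python3 -m creep '[-0.14,-0.012,0,0,0,0,0, -0.14,-0.012,0,-0.12,0,0,0, -0.14,0.05,-0.08,-0.2,0,0,0.059, -0.14,0.12,-0.16,-0.2,0,0,0.118, -0.14,0.168,-0.225,-0.2,0,0,0.177]'|sed -n '2,4p'; python3 -m creep '[-0.14,0,0,0,0,0,0.059, -0.14,0,0,0,0,0,0.118, -0.14,0,0,0,0,0,0.177, -0.14,0,0,0,0,0,0.236, -0.14,0,0,0,0,0,0.295]'|sed -n 3p; python3 -c "
from h import *
print(tool(W(.495,.0385,.012),PHI))"
```

```text
position: [0.4844, 0.0787, 0.0917]
ee_rot: [3.141, -0.001, 1.087]
contact_force: [0.6, -0.4, -0.1]
ee_rot: [-3.141, 0.0, 0.16]
(array([0.012, 0.003, 0.198]), array([-0.   ,  0.   ,  0.026]))
```

```bash
python3 -m creep '[-0.14,0.012,0.003,0.04,0,0,0.026, -0.14,0.012,0.003,0.14,0,0,0.026, -0.14,0.012,0.003,0.195,0,0,0.026, -0.14,0.035,0.003,0.195,0,0,0.026, -0.14,0.055,0.003,0.195,0,0,0.026]'; python3 -c "
from h import *
print(UV(*status.sense()['position'][:2]))"
```

```text
t: 32.62
position: [0.5087, 0.0806, 0.0146]
ee_rot: [-3.141, -0.001, 0.085]
contact_force: [0.6, -0.0, 1.3]
grip_width: 0.0401
grasp_force: 0.0
(np.float64(0.5134477497431251), np.float64(0.0399484089823599))
```

```bash
python3 -m creep '[-0.14,0.007,0,0,0,0,0, -0.14,0.013,0,0,0,0,0]' | sed -n '2p;4p'; 
```

```text
position: [0.5131, 0.0809, 0.0141]
contact_force: [0.8, 0.3, -0.5]
```

```bash
python3 -m creep '[-0.14,0.003,0,0,0,0,0.0015, -0.14,0.006,0,0,0,0,0.0015]' | sed -n '2p;4p'; 
```

```text
position: [0.5149, 0.081, 0.0135]
contact_force: [0.5, 0.5, -0.1]
```

```bash
python3 -m creep '[-0.14,0.003,0,0,0,0,0, -0.14,0.005,0,0,0,0,0]' | sed -n '2p;4p'; 
```

```text
position: [0.5158, 0.0811, 0.0135]
contact_force: [-17.8, -2.4, 12.2]
```

```bash
python3 -m creep '[-0.14,0.0015,0,0,0,0,0, -0.14,0.003,0,0,0,0,0]' | sed -n '2,4p'; 
```

```text
position: [0.5159, 0.0811, 0.0135]
ee_rot: [3.141, 0.006, 0.081]
contact_force: [-29.0, -4.2, 20.8]
```

```bash
python3 -m creep '[-0.14,-0.03,0,0,0,0,0, -0.14,-0.03,-0.1,0,0,0,0, -0.14,-0.03,-0.2,0,0,0,0, -0.14,-0.03,-0.29,0,0,0,0, -0.14,-0.015,-0.29,0,0,0,0]' | sed -n '2,4p'; python3 -m creep '[-0.14,0.003,0,0,0,0,0, -0.14,0.003,0,0,0,0,0]' | sed -n '2,4p'; python3 -c "
from h import *
print(UV(*status.sense()['position'][:2]))"
```

```text
position: [0.5024, 0.1982, 0.0135]
ee_rot: [-3.141, -0.0, 0.083]
contact_force: [-0.6, -0.4, 0.3]
position: [0.5041, 0.1957, 0.0134]
ee_rot: [3.141, 0.0, 0.079]
contact_force: [-0.4, 0.3, -0.6]
(np.float64(0.5181009629535787), np.float64(0.15506977207410294))
```

```bash
python3 -m creep '[-0.14,0.003,0,0,0,0,0, -0.14,0.005,0,0,0,0,0]' | sed -n '2p;4p'; 
```

```text
position: [0.5056, 0.196, 0.0133]
contact_force: [-9.3, -5.5, 5.6]
```

```bash
python3 -m creep '[-0.14,0.002,0,0,0,0,0, -0.14,0.003,0,0,0,0,0]' | sed -n '2p;4p'; 
```

```text
position: [0.5058, 0.196, 0.0133]
contact_force: [-19.5, -6.3, 13.6]
```

```bash
python3 -m creep '[-0.14,0.001,0,0,0,0,0, -0.14,0.001,0,0,0,0,0]' | sed -n '2p;4p'; python3 -c "
from h import *
f=grab('wrist','w6'); print(status.sense()['ft_torque'])"
```

```text
position: [0.5058, 0.1961, 0.0134]
contact_force: [-20.2, -7.5, 15.0]
[-0.86355734  3.65822124  0.41456677]
```

Both pairs are flush (contact at u .5206 and .5197). Now the jaw.

```bash
python3 -m creep '[-0.14,-0.03,0,0,0,0,0, -0.14,-0.03,0.05,-0.13,0,0,0, -0.14,0,0.2,-0.23,0,0,-0.05, -0.14,0.05,0.35,-0.23,0,0,-0.1, -0.14,0.1,0.5,-0.23,0,0,-0.15]' | sed -n '2,4p';  python3 -c "
from h import *
print(tool(W(.581,-.200,.1),PHI+np.pi/2))"
```

```text
position: [0.5601, 0.0086, 0.1066]
ee_rot: [3.14, -0.002, 0.557]
contact_force: [0.9, 0.6, -0.1]
(array([-0.14 ,  0.389,  0.017]), array([ 0.001, -0.   , -0.348]))
```

```bash
python3 -m creep '[-0.14,-0.03,0.1,0,0,0,-0.059, -0.14,-0.06,0.2,0,0,0,-0.118, -0.14,-0.1,0.3,0,0,0,-0.177, -0.14,-0.14,0.389,0,0,0,-0.236, -0.14,-0.14,0.389,0,0,0,-0.295]' | sed -n '2,4p';  python3 -c "
from h import *
print(tool(W(.581,-.200,.014),PHI+np.pi/2))"
```

```text
position: [0.5931, -0.1539, 0.1051]
ee_rot: [3.141, 0.0, 1.482]
contact_force: [0.0, 0.3, 0.1]
(array([0.002, 0.005, 0.228]), array([ 0.   ,  0.   , -0.054]))
```

```bash
python3 -m creep '[-0.14,0.002,0.005,0,0,0,-0.054, -0.14,0.002,0.005,0.1,0,0,-0.054, -0.14,0.002,0.005,0.2,0,0,-0.054, -0.14,0.002,0.005,0.225,0,0,-0.054, -0.14,0.03,0.005,0.225,0,0,-0.054]' | sed -n '2,4p'; python3 -m creep '[-0.14,0.02,0,0,0,0,0, -0.14,0.04,0,0,0,0,0, -0.14,0.06,0,0,0,0,0, -0.14,0.07,0,0,0,0,0]' | sed -n '2,4p'; python3 -c "
from h import *
print(UV(*status.sense()['position'][:2]))"
```

```text
position: [0.5964, -0.1398, 0.0157]
ee_rot: [-3.142, -0.0, 1.647]
contact_force: [0.2, -1.1, 0.9]
position: [0.5948, -0.1124, 0.0169]
ee_rot: [3.14, 0.003, 1.648]
contact_force: [1.5, -12.4, -6.6]
(np.float64(0.5839822116937068), np.float64(-0.15930093022540515))
```

```bash
python3 -m creep '[-0.14,0.025,0,0,0,0,0, -0.14,0.05,0,0,0,0,0, -0.14,0.075,0,0,0,0,0, -0.14,0.1,0,0,0,0,0, -0.14,0.125,0,0,0,0,0]' | sed -n '2,4p';  python3 -m creep '[-0.14,0.025,0,0,0,0,0, -0.14,0.05,0,0,0,0,0, -0.14,0.065,0,0,0,0,0, -0.14,0.075,0,0,0,0,0, -0.14,0.08,0,0,0,0,0]' | sed -n '2,4p'; python3 -c "
from h import *
print(UV(*status.sense()['position'][:2]))"
```

```text
position: [0.5907, -0.0627, 0.0169]
ee_rot: [3.14, 0.003, 1.647]
contact_force: [-1.2, -13.4, -4.9]
position: [0.588, -0.0308, 0.0168]
ee_rot: [3.141, 0.003, 1.648]
contact_force: [-2.8, -11.9, -2.6]
(np.float64(0.5837068800544543), np.float64(-0.07736367992310443))
```

```bash
python3 -m creep '[-0.14,0.007,0,0,0,0,0, -0.14,0.014,0,0,0,0,0, -0.14,0.021,0,0,0,0,0, -0.14,0.025,0,0,0,0,0]' | sed -n '2p;4p'
```

```text
position: [0.5872, -0.0211, 0.0168]
contact_force: [-3.5, -16.2, -3.1]
```

```bash
python3 -m creep '[-0.14,0.0025,0,0,0,0,0, -0.14,0.005,0,0,0,0,0]' | sed -n '2p;4p'
```

```text
position: [0.5871, -0.0196, 0.0168]
contact_force: [-3.2, -19.3, -3.1]
```

```bash
python3 -m creep '[-0.14,0.0025,0,0,0,0,0, -0.14,0.0025,0,0,0,0,0]' | sed -n '2p;4p'
```

```text
position: [0.587, -0.0187, 0.0168]
contact_force: [-2.9, -18.9, -2.8]
```

Pushing force is about 18.9 N against 12.4 N drag, so the squeeze is about 6.5 N. Now retreat and check.

```bash
python3 -m creep '[-0.14,-0.02,0,0,0,0,0, -0.14,-0.08,0,0,0,0,0, -0.14,-0.1,0,-0.1,0,0,0, -0.14,-0.1,-0.1,-0.25,0,0,0, -0.14,-0.1,-0.2,-0.4,0,0,0]' | sed -n '1,4p'; python3 -m creep '[0,-0.15,-0.1,-0.1,0,0,0, 0,-0.25,-0.2,-0.2,0,0,0, 0,-0.25,-0.3,-0.2,0,0,0, 0,-0.25,-0.3,-0.2,0,0,0]' | sed -n '1,4p'; python3 - <<'E'
from h import *
for n in ("scene","side","wrist"): grab(n,n+"7")
a=cv2.imread("pics/scene7.png")[190:340,270:460]; b=cv2.imread("pics/side7.png")[210:330,280:400]
a=cv2.resize(a,(400,316),interpolation=2); b=cv2.resize(b,(400,400),interpolation=2)[:316]
w=cv2.resize(cv2.imread("pics/wrist7.png"),(360,270)); p=np.zeros((270,800,3),np.uint8); p[:,:360]=w; s=cv2.imread("pics/scene7.png");p[:,400:760]=cv2.resize(s,(360,270))
cv2.imwrite("pics/c7.png",np.vstack([np.hstack([a,b]),p]))
E
```

```text
t: 40.55
position: [0.5201, -0.0621, 0.1622]
ee_rot: [3.14, 0.0, 1.648]
contact_force: [1.0, -0.3, 1.3]
t: 41.05
position: [0.4074, -0.1722, 0.2428]
ee_rot: [3.136, 0.003, 1.645]
contact_force: [-0.4, 0.9, -0.0]
```

View pics/c7.png

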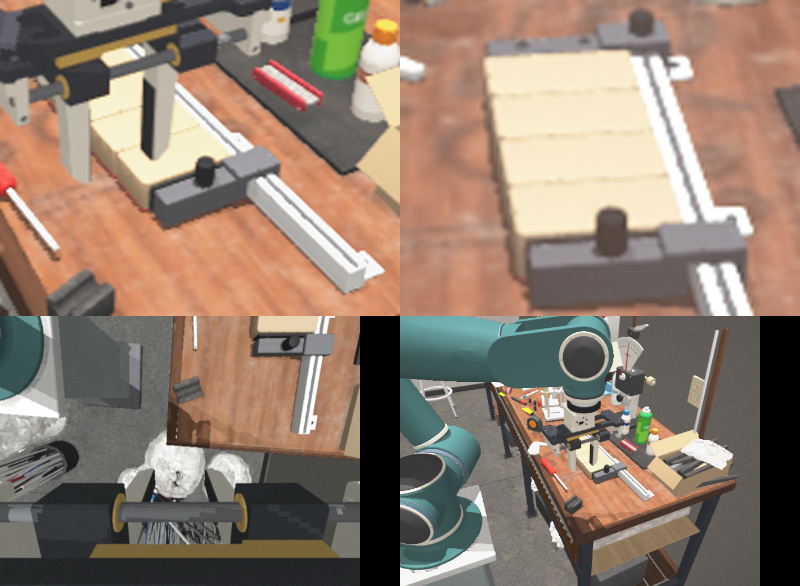

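The side view shows a straight, closed row. Near ends line up from (488,60) to (518,235), far ends lie on the fence, and the jaw pad is against the row. The vice pad and screwdriver are where they started, and the robot is clear.

```bash
python3 -c "
from plant import ticket; print(ticket.hand_in())"
```

```text
the job is handed in; nothing more can be done
None
```

The four blocks are in one closed row against the stop and flush to the fence, with the jaw squeezing at about 6.5 N (inferred from 18.9 N push minus about 12.4 N drag), handed in at 41 s; however, my fingers briefly pressed two blocks into the stop at 48 N and two onto the fence at 29 N, over the 25 N limit if it covers those pushes.

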